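# Set the blue filter and trigger the exposure

## Task

Get the microscope ready and take the picture: with the fingertips, gently push the slider with the blue tab all the way into the filter unit until it stops, then gently press the green button on the controller fully down and let it come back up, and move away. Leave the other sliders, the other buttons, the knob on the controller's top and everything standing about as they are; nothing is to be picked up.

Things in the scene. Friction and masses are not known exactly. Their poses are not given: they have to be found in the camera images.
- unit: filter unit, fixed to the table: white box 120 x 190 x 50 mm (x, y, z; on a base plate 140 x 210 x 6 mm) with a black ring 6 mm high on top. Origin: centre of its underside on the table; its x axis points from its front face (60 mm ahead of the origin, at -x) to its back. Three flat slider bars (blue, orange, red tabs) stick out of the front face at y = -58, 0, +58 mm, in an order that changes
- tab_blue (a point): centre of the front (-x) face of the blue slider's tab, 45 mm above the table. The tab is an upright plate 26 mm wide (y), 6 mm thick, from 20 to 62 mm above the table, with a lip of the same colour 18 mm deep along its top towards the unit. x axis: the direction in which the slider is pushed into the unit
- slide_blue (a joint): how far the blue slider is pushed in: 0 m fully out (tab 64 mm clear of the unit's front face), 0.040 m fully home against its stop (24 mm clear); it slides along its x axis with about 2 N of friction against a firm stop and stays where it is left
- tab_orange (a point): centre of the front (-x) face of the orange slider's tab, 45 mm above the table. The tab is an upright plate 26 mm wide (y), 6 mm thick, from 20 to 62 mm above the table, with a lip of the same colour 18 mm deep along its top towards the unit. x axis: the direction in which the slider is pushed into the unit
- slide_orange (a joint): how far the orange slider is pushed in: 0 m fully out (tab 64 mm clear of the unit's front face), 0.040 m fully home against its stop (24 mm clear); it slides along its x axis with about 2 N of friction against a firm stop and stays where it is left
- tab_red (a point): centre of the front (-x) face of the red slider's tab, 45 mm above the table. The tab is an upright plate 26 mm wide (y), 6 mm thick, from 20 to 62 mm above the table, with a lip of the same colour 18 mm deep along its top towards the unit. x axis: the direction in which the slider is pushed into the unit
- slide_red (a joint): how far the red slider is pushed in: 0 m fully out (tab 64 mm clear of the unit's front face), 0.040 m fully home against its stop (24 mm clear); it slides along its x axis with about 2 N of friction against a firm stop and stays where it is left
- controller: stage controller, fixed to the table: black box 140 x 230 x 60 mm (x, y, z); origin: centre of its underside on the table, front face at -x (with two silver knobs 44 mm across and 20 mm deep that do not turn). A row of four round push buttons stands on its top 30 mm ahead of its centre (x = -30 mm), at y = -75, -25, 25 and 75 mm, in an order that changes; a display and one knob lie behind them
- knob (a joint): angle of the silver knob (40 mm across on a grey disc of 64 mm, its bar grip reaching 104 mm above the table) on the controller's top, 38 mm behind and 60 mm to the -y side of its centre; 0 at the start; turns easily; to be left alone
- button_green_top (a point): centre of the top face of the green push button (24 mm across): 82 mm above the table when up, 76 mm when fully down, in the middle of a grey ring 40 mm across whose top is 72 mm above the table; pressed straight down
- button_green (a joint): how far the green button is down: 0 up, 0.006 m fully down (5 N); it springs back
- button_red_top (a point): centre of the top face of the red push button (24 mm across): 82 mm above the table when up, 76 mm when fully down, in the middle of a grey ring 40 mm across whose top is 72 mm above the table; pressed straight down
- button_red (a joint): how far the red button is down: 0 up, 0.006 m fully down (5 N); it springs back
- button_yellow_top (a point): centre of the top face of the yellow push button (24 mm across): 82 mm above the table when up, 76 mm when fully down, in the middle of a grey ring 40 mm across whose top is 72 mm above the table; pressed straight down
- button_yellow (a joint): how far the yellow button is down: 0 up, 0.006 m fully down (5 N); it springs back
- button_white_top (a point): centre of the top face of the white push button (24 mm across): 82 mm above the table when up, 76 mm when fully down, in the middle of a grey ring 40 mm across whose top is 72 mm above the table; pressed straight down
- button_white (a joint): how far the white button is down: 0 up, 0.006 m fully down (5 N); it springs back
- bottle: white bottle with red cap, 56 mm across, 150 mm tall; origin: centre of its underside; loose bystander
- objective: brass objective lens standing upright, 32 mm across, 45 mm tall; origin: centre of its underside; loose bystander
- dish: shallow glass dish, 60 mm across, 14 mm tall; origin: centre of its underside; loose bystander
- slidebox: yellow slide box 50 x 80 x 30 mm (x, y, z); origin: centre of its underside; loose bystander
- driver: screwdriver 200 mm long and 26 mm thick, with a red handle, lying along its own x axis; origin: near its middle, on the table; loose bystander
- mount: black mirror mount 50 x 60 x 62 mm; origin: centre of its underside; loose bystander

How it is judged:
On the way, in this order (a step that is already met when the one before it is completed fails the run):
1. the blue slider is pushed fully home (within 3 mm of its stop) (value of joint slide_blue above 0.037 m), for 0.2 s.
2. the green button is pressed fully down (at least 4.5 of 6 mm) (value of joint button_green above 0.0045 m), for 0.05 s.
At the end, for the whole second after the job is handed in: the blue slider is within 3 mm of its stop, all four buttons are up (within 1.5 mm), the orange and red sliders are within 4 mm and every loose bystander within 12 mm of where it was, and all are at rest (value of joint slide_blue above 0.037 m and value of joint each of button_green, button_red, button_yellow, button_white below 0.0015 m and distance of each of tab_orange, tab_red from where it was at the start of the episode below 0.004 m and distance of each of bottle, objective, dish, slidebox, driver, mount from where it was at the start of the episode below 0.012 m and linear speed of each of bottle, objective, dish, slidebox, driver, mount below 0.02 m/s); the robot touches nothing.
It fails at once if the green button is pressed before the blue slider is home (value of joint button_green above 0.003 m and value of joint slide_blue below 0.036 m).
It fails at once if the orange or the red slider is moved by more than 4 mm (distance of any of tab_orange, tab_red from where it was at the start of the episode above 0.004 m).
It fails at once if another button is pressed by more than 2 mm, or the knob on the controller's top is turned by more than 0.15 rad (value of joint any of button_red, button_yellow, button_white above 0.002 m or value of joint knob above 0.15 rad or value of joint knob below -0.15 rad).
It fails at once if a loose bystander is moved or lifted by more than 12 mm (distance of any of bottle, objective, dish, slidebox, driver, mount from where it was at the start of the episode above 0.012 m).
It fails at once if the filter unit, the blue slider, the controller or the green button is struck or pressed with more than 40 N (contact force between the fingers and unit above 40 N or contact force between the fingers and slide_blue above 40 N or contact force between the fingers and controller above 40 N or contact force between the fingers and button_green above 40 N).
It also fails if it takes over 45 s, if anything falls off the work surface, if the arm or the gripper's body presses on something with over 40 N, if the wrist force passes 120 N, or if a joint passes its speed limit or range.

## Robot

A 7-joint arm with a two-finger parallel gripper is mounted at the origin on the work surface. World frame = base frame: x ahead of the robot, y to its left, z up, the work surface at z = 0. Lengths are in m, angles in rad, forces in N, time in s.
With the tool pointing down it reaches from about 0.425 to 1.025 m from the base axis. Payload 9.4 kg.
Tool frame: the origin (TCP) lies between the finger pads; the fingertips stand r.finger_overhang ahead of it and the grasp point (between the pads) lies 6 mm ahead of it (r.finger_overhang is the distance from the TCP to the fingertips, in m); z points along the fingers, y is the line along which they close (so a half turn about z gives the same grasp; the last joint's range is limited). The gripper opens to 93 mm and grips with 3 to 60 N. Pads are 15 mm wide; open, the fingers measure 128 mm over their backs; the gripper's body (75 mm by 188 mm) begins 65 mm behind the grasp point.
Start: joints at [1.26, 0.599, -0.003, 1.599, 0.002, 0.943, -0.08], TCP at [0.168, -0.705, 0.244] pointing down, gripper open.
Joint ranges: [-2.57, 2.57], [-0.35, 1.97], [-1.29, 1.29], [0.11, 2.56], [-1.05, 4.19], [0.11, 1.86], [-2.63, 2.63]. Speed limits (rad/s): [2.22, 2.22, 3.01, 3.01, 3.14, 3.14, 3.14].

## Interface

Orientations are given as a rotation vector (axis times angle).
In Python, from workcell import r gives the robot as it stands.
- The arm moves only by the tool servo_tool, never from a script. Its argument "rows" is one flat list of numbers, 6 for each row, row after row: the shift along the tool's x, y, z each as a share of 0.15 m, from -1 to 1, then the turn, a rotation vector about the tool's x, y, z each as a share of pi/2 rad, from -1 to 1. A call has 1 to 10 rows; each row is the pose to reach, as a shift and turn from the pose commanded when the call began, along the tool's axes at that moment; what a row does not reach only later rows make up. A row lasts 1/12 s, in which the tool goes at most 41.7 mm and 7.16 degrees, less where a joint would pass 70% of its speed; a pose out of reach is approached as far as the arm can. A call with a number of a shift or a turn outside -1 to 1 is refused whole. A call with a gripper value outside its range is refused whole. "hand" is the closure, from -1 (fully open) to 1 (shut), set as the call begins (left out, the last holds). The fingers move at their own pace and stop on an object; "newtons" is the grip in N (left out, the last holds). Time passes only in rows, so rows that repeat a pose let the fingers close. It gives the time, the measured TCP pose, the force, the opening and the grip force at its end, in the units of the state.
- r.read_state(): the state, without advancing time (a new reading comes with each control period).
- r.camera(name): name is "side" or "top"; returns a dict with "pixels" (420x560x3 uint8, blue, green, red), "vertical_fov" (degrees; the focal length in pixels is half the picture's height over the tangent of half this angle, whatever the lens; pixels are square), "cx", "cy" (the principal point, pixels), "dist" ([k1, k2, p1, p2, k3] as OpenCV has them; the pictures are not rectified), "xyz" and "rotation" of the camera in the world. Camera axes: x right, y up, looking along -z (the intrinsics and any distortion apply to the point x, -y, -z); pixel columns grow to the right and rows downward; lengths in m; the calibration is good to about 2 mm. A picture is of the moment at which its call begins. There is no depth.
- r.close_job(): hands the job in; it is judged then, once.
Trained networks look in a picture, given as the dict that the camera call returned (one of the last four; its "shot" number tells which), for a name from the list of things; names that differ only in an ending like _2 or _b are one class to them, and where a whole thing is asked for, a point or a joint stands for the part that bears it (a point fixed in the world has none). Each returns a list of dicts, best first, with "conf" (0 to 1); they miss things now and then, are a little off and sometimes report something else, mostly with a low value. They report only what shows in the picture. A call takes as long as a camera call.
- r.boxes_of(picture, name): "rect" ([left, top, width, height] as shares, 0 to 1, of the picture: columns of its width, rows of its height, round what is visible of it).
- r.mark_of(picture, name): "at" ([row, column] as shares, 0 to 1, of the picture: columns of its width, rows of its height: a listed point, or the origin of a listed thing).
The state is a dict: "time_s": time; "joint_pos": joint angles; "qvel": joint speeds; "effort": joint torques, N m; "eef_pos": TCP position; "ee_rot": TCP orientation; "contact_force": force on the tool from outside, world axes, zero at the start; "moment": the same for the moment, N m; "width": opening from 0.0 (shut) to 1.0 (fully open); "finger_force": force on a finger pad.
Only numpy, scipy, OpenCV 4.12 (cv2) and the standard library are available. Lean on these libraries where they do the work, as an engineer would, in place of code of your own. Each camera call takes 0.05 s, during which the arm holds its last target. There are 200 camera calls.

## Working session

There is one attempt and no reset: what is moved stays moved. The work goes in short steps, Python scripts to look and compute and a tool call to move; the robot and the scene stay as the last step left them, time stands still between calls to the robot, and variables do not carry over. Pictures are saved under pics/ and viewed, at most 10 in all, crops included, and the job is handed in when it is done.

Besides the shell and the picture viewer there is one more tool, called after "Call:" as a command line: name --argument value ..., lists and objects as JSON in quotes. servo_tool: Moves the arm, as the interface text tells. Its arguments: {"type":"object","properties":{"rows":{"type":"array","items":{"type":"number"}},"hand":{"type":"number"},"newtons":{"type":"number"}},"required":["rows"]}

```bash
mkdir -p pics; ls
cat > h.py <<'E'
import numpy as np, cv2
from workcell import r
from scipy.spatial.transform import Rotation as R
def K(p):
    h=p["pixels"].shape[0]; f=h/2/np.tan(np.radians(p["vertical_fov"])/2)
    return np.array([[f,0,p["cx"]],[0,f,p["cy"]],[0,0,1]])
def rot(p):
    a=np.array(p["rotation"],float)
    return a if a.shape==(3,3) else R.from_rotvec(a).as_matrix()
def ray(p,at):
    h,w=p["pixels"].shape[:2]
    u=cv2.undistortPoints(np.array([[[at[1]*w,at[0]*h]]],float),K(p),np.array(p["dist"],float))[0,0]
    d=rot(p)@np.array([u[0],-u[1],-1]); return np.array(p["xyz"],float),d/np.linalg.norm(d)
def tri(a,b):
    (o1,d1),(o2,d2)=a,b
    s=np.linalg.lstsq(np.stack([d1,-d2],1),o2-o1,rcond=None)[0]
    p,q=o1+s[0]*d1,o2+s[1]*d2
    return (p+q)/2,np.linalg.norm(p-q)
def atz(a,z): return a[0]+a[1]*(z-a[0][2])/a[1][2]
def proj(p,X):
    c=rot(p).T@(np.array(X,float)-np.array(p["xyz"]))
    c=np.array([c[0],-c[1],-c[2]])
    return cv2.projectPoints(c.reshape(1,1,3),np.zeros(3),np.zeros(3),K(p),np.array(p["dist"],float))[0][0,0]
E
python3 - <<'E'
from h import *
s=r.read_state(); print({k:np.round(v,3) for k,v in s.items()}, r.finger_overhang)
P={n:r.camera(n) for n in("side","top")}
for n,p in P.items():
    cv2.imwrite(f"pics/{n}0.png",p["pixels"]); print(n,p["xyz"],p["rotation"],p["vertical_fov"],p["dist"])
Z=dict(unit=0,tab_blue=.045,tab_orange=.045,tab_red=.045,controller=0,button_green_top=.082,button_red_top=.082,button_yellow_top=.082,button_white_top=.082,knob=.1,bottle=0,objective=0,dish=0,slidebox=0,driver=0,mount=0)
for k,z in Z.items():
    m={n:r.mark_of(p,k) for n,p in P.items()}
    o=[k]
    for n in m:
        if m[n]:
            a=m[n][0]; o+= [n,round(a["conf"],2),np.round(np.array(a["at"])*[420,560]).astype(int).tolist(),np.round(atz(ray(P[n],a["at"]),z),3).tolist()]
    if m["side"] and m["top"]:
        x,e=tri(*[ray(P[n],m[n][0]["at"]) for n in P]); o+=["TRI",np.round(x,3).tolist(),round(e,4)]
    print(*o)
E
```

```text
pics
{'time_s': np.float64(0.0), 'joint_pos': array([ 1.26 ,  0.6  , -0.003,  1.6  ,  0.002,  0.943, -0.08 ]), 'qvel': array([0.001, 0.001, 0.   , 0.001, 0.   , 0.001, 0.001]), 'effort': array([ 1.0000e-03, -7.6507e+01,  1.4970e+00, -2.5235e+01, -5.2000e-02,
        1.7000e-02,  0.0000e+00]), 'eef_pos': array([ 0.168, -0.705,  0.243]), 'ee_rot': array([-3.119, -0.366,  0.   ]), 'contact_force': array([-0.474, -0.044,  0.279]), 'moment': array([ 0.009, -0.084, -0.016]), 'finger_force': np.float64(0.0), 'width': np.float64(0.998)} 0.025
side [0.39360519 0.6866542  0.73251606] [ 0.17936763 -1.15157546 -2.65814206] 57.85400443585056 [-0.01942346  0.          0.          0.          0.        ]
top [ 0.42672775 -0.01050586  1.23959291] [ 0.13802222 -0.12750811 -1.57081861] 48.60787680670976 [-0.11061984  0.          0.          0.          0.        ]
unit side 0.59 [291, 255] [0.606, 0.202, 0.0] top 0.85 [227, 203] [0.604, 0.2, 0.0] TRI [0.605, 0.2, -0.002] 0.0019
tab_blue side 0.55 [311, 305] [0.477, 0.254, 0.045] top 0.66 [270, 179] [0.485, 0.252, 0.045] TRI [0.481, 0.253, 0.042] 0.007
[... 417 characters left out ...]
.628, -0.255, 0.013] 0.0139
button_red_top side 0.4 [178, 289] [0.611, -0.131, 0.082] top 0.54 [216, 328] [0.618, -0.131, 0.082] TRI [0.615, -0.131, 0.082] 0.0067
button_yellow_top side 0.51 [169, 293] [0.61, -0.176, 0.082] top 0.39 [220, 350] [0.609, -0.185, 0.082] TRI [0.612, -0.187, 0.074] 0.0023
button_white_top side 0.48 [151, 301] [0.609, -0.266, 0.082] top 0.49 [218, 386] [0.613, -0.277, 0.082] TRI [0.613, -0.28, 0.073] 0.0026Traceback (most recent call last):
  File "<stdin>", line 8, in <module>
ValueError: it knows: bottle, button_green_top, button_red_top, button_white_top, button_yellow_top, controller, dish, driver, mount, objective, slidebox, tab_blue, tab_orange, tab_red, unit
```

Run:
```python
from h import *
for n,(a,b,c,d) in dict(side=(100,380,140,420),top=(120,340,120,440)).items():
    i=cv2.imread(f"pics/{n}0.png")
    cv2.imwrite(f"pics/{n}0z.png",cv2.resize(i[a:b,c:d],None,fx=2.1 if n=="side" else 2.5,fy=2.1 if n=="side" else 2.5,interpolation=cv2.INTER_CUBIC))
P={n:r.camera(n) for n in("side","top")}
for k in "bottle objective dish slidebox driver mount".split():
    o=[k]
    for n,p in P.items():
        for a in r.mark_of(p,k)[:1]: o+=[n,round(a["conf"],2),np.round(atz(ray(p,a["at"]),0),3).tolist()]
    print(*o)
```

```text
bottle top 0.8 [0.515, 0.48, 0.0]
objective side 0.62 [0.4, -0.007, 0.0] top 0.68 [0.4, 0.003, 0.0]
dish side 0.64 [0.658, -0.408, 0.0] top 0.61 [0.658, -0.408, 0.0]
slidebox side 0.63 [0.791, -0.062, 0.0] top 0.72 [0.458, -0.446, 0.0]
driver side 0.64 [0.454, -0.439, 0.0] top 0.82 [0.459, -0.437, 0.0]
mount side 0.94 [0.645, 0.417, 0.0] top 0.71 [0.647, 0.416, 0.0]
```

View pics/side0z.png

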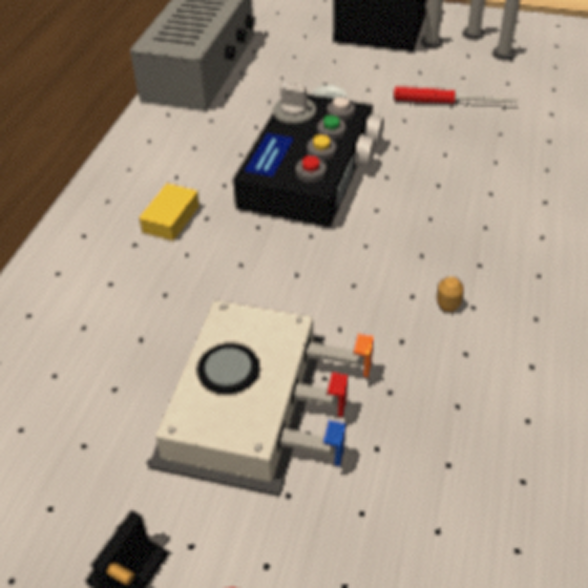

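View pics/top0z.png

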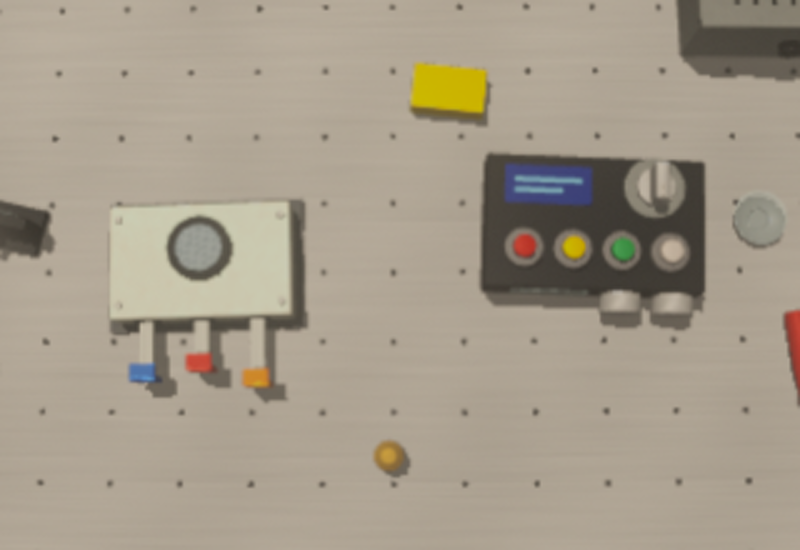

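View pics/top0.png

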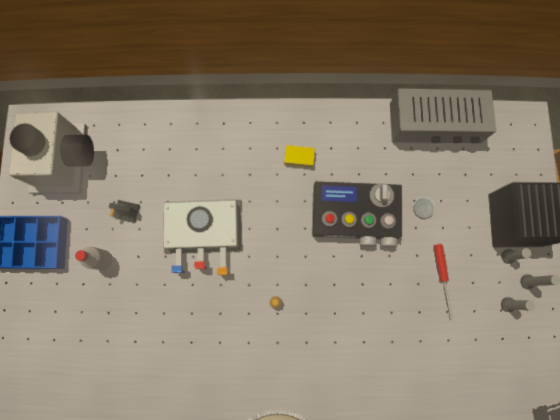

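The pictures show the blue slider leftmost (top view col 178, row 268; +y side), then red and orange. The buttons run red, yellow, green, white toward -y, with green at about col 369, row 219. The network's side-view mark for green landed on yellow, so I'll refine by colour.

```bash
cat > seg.py <<'E'
from h import *
def blob(p,lo,hi,box):
    hsv=cv2.cvtColor(p["pixels"],cv2.COLOR_BGR2HSV); m=cv2.inRange(hsv,np.array(lo),np.array(hi))
    z=np.zeros_like(m); a,b,c,d=box; z[a:b,c:d]=m[a:b,c:d]
    n,l,s,c=cv2.connectedComponentsWithStats(z); i=1+np.argmax(s[1:,4]); return c[i],s[i],(l==i).astype(np.uint8)
def px(p,c,z): return atz(ray(p,[(c[1]+.5)/420,(c[0]+.5)/560]),z)
E
python3 - <<'E'
from seg import *
P={n:r.camera(n) for n in("side","top")}
B=dict(top=(190,290,160,420),side=(140,340,260,330))
for k,lo,hi,z in [("blue",(100,120,60),(125,255,255),.062),("green",(45,90,40),(85,255,255),.082),("yellow",(22,120,100),(32,255,255),.082)]:
    c={}
    for n in P:
        b=B[n]
        if k=="blue": b=(240,290,160,190) if n=="top" else (280,340,280,330)
        c[n],s,_=blob(P[n],lo,hi,b); print(k,n,np.round(c[n],1),s, "bbox corners", *[np.round(px(P[n],(x,y),z)[:2],4) for x,y in((s[0]-.5,s[1]-.5),(s[0]+s[2]-.5,s[1]+s[3]-.5))],"cen",np.round(px(P[n],c[n],z),4))
    if k!="blue": print(k,"TRI",tri(*[ray(P[n],[(c[n][1]+.5)/420,(c[n][0]+.5)/560]) for n in P]))
p=P["top"]
c,s,m=blob(p,(15,0,185),(45,70,255),(195,252,160,245)); print(s)
m=cv2.morphologyEx(m,cv2.MORPH_OPEN,np.ones((7,7)))
q=cv2.boxPoints(cv2.minAreaRect(cv2.findNonZero(m))); W=np.array([px(p,x,.056) for x in q]); print(np.round(W,3).tolist(),W.mean(0),[np.round(np.linalg.norm(W[i]-W[i-1]),3) for i in range(4)])
for y in range(225,285,1): pass
print("unit outline model vs image:")
im=p["pixels"].copy()
def box(o,yaw,hx,hy,z,col,im,p):
    Rm=R.from_euler("z",yaw).as_matrix()
    pts=[proj(p,np.array(o)+Rm@np.array([a*hx,b*hy,z])) for a,b in((-1,-1),(1,-1),(1,1),(-1,1))]
    cv2.polylines(im,[np.round((np.array(pts)+.0)*16).astype(int)],True,col,1,cv2.LINE_AA,4)
vis=[]
for n in("top","side"):
    p=P[n]; im=cv2.resize(p["pixels"],None,fx=4,fy=4,interpolation=cv2.INTER_CUBIC)
    p4=dict(p); p4["pixels"]=im; p4["cx"]=p["cx"]*4; p4["cy"]=p["cy"]*4
    for yaw,col in((0,(255,0,255)),(np.radians(-2),(0,255,0)) ,):
        box([.605,.2,0],yaw,.06,.095,.056,col,im,p4)
        box([.639,-.209,0],yaw,.07,.115,.06,col,im,p4)
    vis.append(im)
cv2.imwrite("pics/fit.png",np.vstack([vis[0][770:1100,640:1000],vis[0][700:970,1230:1590]]))
E
```

```text
blue side [299.5 308.3] [295 301   9  20 107] bbox corners [0.5004 0.2458] [0.4717 0.2867] cen [0.4859 0.2613 0.062 ]
blue top [176.8 269. ] [173 266   9   6  43] bbox corners [0.4951 0.2641] [0.4799 0.2406] cen [0.4862 0.2528 0.062 ]
green side [297.2 157.5] [294 155   8   6  42] bbox corners [ 0.6255 -0.2423] [ 0.595  -0.2178] cen [ 0.6109 -0.2297  0.082 ]
green top [368.8 219.2] [365 215   9   9  63] bbox corners [ 0.6209 -0.2237] [ 0.5978 -0.2458] cen [ 0.6087 -0.2342  0.082 ]
green TRI (array([ 0.61072391, -0.23478836,  0.07832612]), np.float64(0.002835155100380068))
yellow side [292.7 167.4] [290 164   7   7  34] bbox corners [ 0.6255 -0.1946] [ 0.5975 -0.1664] cen [ 0.6118 -0.1782  0.082 ]
yellow top [349.2 218.3] [345 214   9  10  71] bbox corners [ 0.6237 -0.1729] [ 0.5981 -0.195 ] cen [ 0.6113 -0.1845  0.082 ]
yellow TRI (array([ 0.61285096, -0.18520726,  0.0766812 ]), np.float64(0.0013678979091238611))
[ 164  201   72   46 2524]
[[0.659, 0.296, 0.056], [0.664, 0.109, 0.056], [0.549, 0.105, 0.056], [0.544, 0.289, 0.056]] [0.60398878 0.19970146 0.056     ] [np.float64(0.115), np.float64(0.187), np.float64(0.115), np.float64(0.184)]
unit outline model vs image:
```

View pics/fit.png

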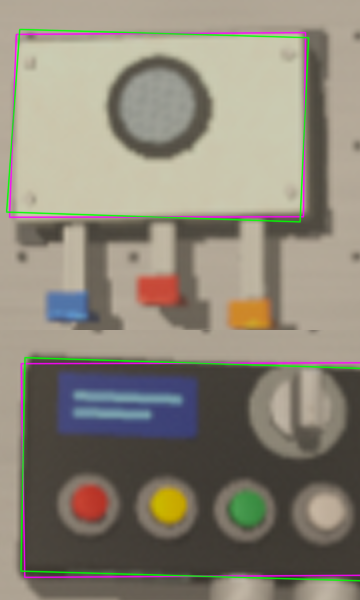

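The green button is at about (0.610, -0.234) and the blue tab's front face at about x 0.481, y 0.253, z 0.045, with the unit's yaw near 0–1.5°. I'll close the fingers, square the tool up and travel.

Call:
servo_tool --rows '[0.767,-0.513,0,0,0,0.149,0.767,-0.513,0,0,0,0.149,0.767,-0.513,0,0,0,0.149,0.767,-0.513,0,0,0,0.149,0.767,-0.513,0,0,0,0.149]' --hand 1 --newtons 10

```text
time_s: 2.22
eef_pos: [0.2665, -0.6004, 0.2438]
ee_rot: [-3.14, -0.011, -0.003]
contact_force: [0.4, -0.5, 0.1]
width: 0.69
finger_force: 0.0
```

Call:
servo_tool --rows '[0.62,-0.8,0,0,0,0,0.62,-0.8,0,0,0,0,0.62,-0.8,0,0,0,0,0.62,-0.8,0,0,0,0,0.62,-0.8,0,0,0,0]'

```text
time_s: 2.63
eef_pos: [0.3591, -0.4797, 0.2438]
ee_rot: [-3.14, -0.011, -0.003]
contact_force: [-0.1, 0.1, 0.1]
width: 0.334
finger_force: 0.0
```

Call:
servo_tool --rows '[0.62,-0.8,0,0,0,0,0.62,-0.8,0,0,0,0,0.62,-0.8,0,0,0,0,0.62,-0.8,0,0,0,0,0.62,-0.8,0,0,0,0]'

```text
time_s: 3.05
eef_pos: [0.452, -0.3599, 0.2437]
ee_rot: [-3.14, -0.011, -0.003]
contact_force: [0.7, -0.2, 0.1]
width: 0.01
finger_force: 0.0
```

Call:
servo_tool --rows '[0,-1,0,0,0,0,0,-1,0,0,0,0,0,-1,0,0,0,0,0,-1,0,0,0,0,0,-1,0,0,0,0]'

```text
time_s: 3.47
eef_pos: [0.448, -0.2105, 0.2438]
ee_rot: [-3.14, -0.007, 0.0]
contact_force: [-0.2, -0.1, -0.3]
width: 0.006
finger_force: 0.0
```

Call:
servo_tool --rows '[0,-1,0,0,0,0,0,-1,0,0,0,0,0,-1,0,0,0,0,0,-1,0,0,0,0,0,-1,0,0,0,0]'

```text
time_s: 3.88
eef_pos: [0.4489, -0.0609, 0.2439]
ee_rot: [-3.141, -0.007, -0.001]
contact_force: [1.2, 0.8, 0.4]
width: 0.006
finger_force: 0.0
```

Call:
servo_tool --rows '[0,-1,0,0,0,0,0,-1,0,0,0,0,0,-1,0,0,0,0,0,-1,0,0,0,0,0,-1,0,0,0,0]'

```text
time_s: 4.3
eef_pos: [0.4498, 0.0894, 0.2438]
ee_rot: [-3.14, -0.007, -0.003]
contact_force: [0.3, 0.2, -0.0]
width: 0.004
finger_force: 0.0
```

Call:
servo_tool --rows '[-0.067,-1,0.1,0,0,0,-0.067,-1,0.1,0,0,0,-0.067,-1,0.1,0,0,0,-0.067,-1,0.1,0,0,0,-0.067,-1,0.1,0,0,0]'

```text
time_s: 4.72
eef_pos: [0.4395, 0.2399, 0.2282]
ee_rot: [-3.14, -0.006, -0.001]
contact_force: [0.2, 0.4, 0.0]
width: 0.004
finger_force: 0.0
```

Call:
servo_tool --rows '[0,-0.09,0.9,0,0,0,0,-0.09,0.9,0,0,0,0,-0.09,0.9,0,0,0,0,-0.09,0.9,0,0,0,0,-0.09,0.9,0,0,0]'

```text
time_s: 5.13
eef_pos: [0.4383, 0.247, 0.0912]
ee_rot: [3.137, -0.003, -0.007]
contact_force: [-0.2, 0.5, 0.1]
width: 0.002
finger_force: 0.0
```

Run:
```python
from seg import *
s=r.read_state(); print(np.round(s["eef_pos"],4),np.round(s["contact_force"],1))
P={n:r.camera(n) for n in("side","top")}
cv2.imwrite("pics/a.png",np.hstack([cv2.resize(P["side"]["pixels"][230:350,230:350],(400,400),interpolation=cv2.INTER_CUBIC),cv2.resize(P["top"]["pixels"][190:310,140:260],(400,400),interpolation=cv2.INTER_CUBIC)]))
for n in P:
  for k in("tab_blue","tab_red","tab_orange"):
    print(n,k,[(round(a["conf"],2),np.round(atz(ray(P[n],a["at"]),.045),3).tolist()) for a in r.mark_of(P[n],k)[:2]])
```

```text
[0.4383 0.247  0.0912] [-0.2  0.5  0.1]
side tab_blue [(0.53, [0.477, 0.25, 0.045]), (0.5, [0.491, 0.201, 0.045])]
side tab_red [(0.49, [0.487, 0.203, 0.045])]
side tab_orange [(0.54, [0.482, 0.141, 0.045])]
top tab_blue [(0.67, [0.488, 0.257, 0.045]), (0.56, [0.457, -0.435, 0.045])]
top tab_red [(0.6, [0.452, -0.43, 0.045]), (0.59, [0.782, -0.057, 0.045])]
top tab_orange [(0.63, [0.484, 0.136, 0.045])]
```

View pics/a.png

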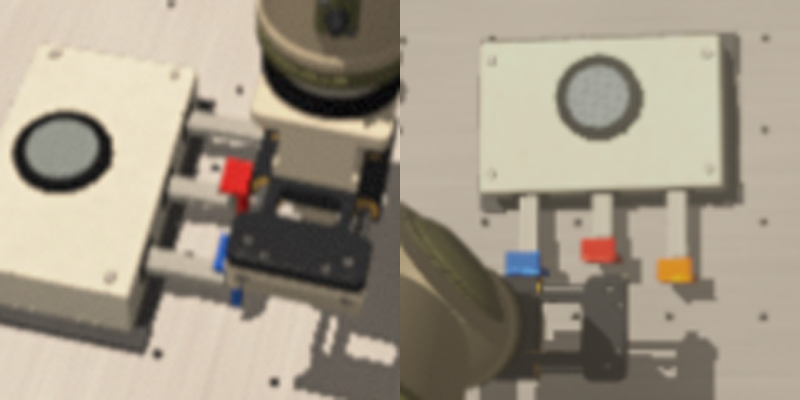

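The fingers are closed and clear in front of the blue tab (side crop: blue at 225,250 just ahead of them). I'll lower and centre them at y = 0.252.

Call:
servo_tool --rows '[0,-0.03,0.1,0,0,0,0,-0.03,0.213,0,0,0,0,-0.03,0.213,0,0,0,0,-0.03,0.213,0,0,0]'

```text
time_s: 5.87
eef_pos: [0.4379, 0.254, 0.0618]
ee_rot: [3.141, 0.0, -0.001]
contact_force: [0.5, 0.3, 0.1]
width: 0.004
finger_force: 0.0
```

Call:
servo_tool --rows '[0.04,0,0,0,0,0,0.08,0,0,0,0,0,0.12,0,0,0,0,0,0.15,0,0,0,0,0,0.18,0,0,0,0,0,0.2,0,0,0,0,0,0.22,0,0,0,0,0,0.24,0,0,0,0,0,0.26,0,0,0,0,0]'

```text
time_s: 6.62
eef_pos: [0.4768, 0.2542, 0.0616]
ee_rot: [3.141, 0.0, -0.002]
contact_force: [-2.8, 0.8, 2.1]
width: 0.005
finger_force: 1.1
```

Call:
servo_tool --rows '[0.02,0,0,0,0,0,0.04,0,0,0,0,0,0.06,0,0,0,0,0,0.08,0,0,0,0,0,0.1,0,0,0,0,0,0.115,0,0,0,0,0,0.13,0,0,0,0,0,0.14,0,0,0,0,0]'

```text
time_s: 7.28
eef_pos: [0.4984, 0.2541, 0.0616]
ee_rot: [3.142, -0.001, -0.0]
contact_force: [-2.1, 2.2, 0.0]
width: 0.002
finger_force: 1.1
```

Call:
servo_tool --rows '[0.01,0,0,0,0,0,0.02,0,0,0,0,0,0.03,0,0,0,0,0,0.03,0,0,0,0,0]'

```text
time_s: 7.62
eef_pos: [0.4996, 0.2542, 0.0616]
ee_rot: [3.14, 0.003, -0.008]
contact_force: [-11.9, 2.1, 7.2]
width: 0.005
finger_force: 5.8
```

Call:
servo_tool --rows '[0.01,0,0,0,0,0,0.015,0,0,0,0,0,0.015,0,0,0,0,0,0.015,0,0,0,0,0]'

```text
time_s: 7.95
eef_pos: [0.4998, 0.2541, 0.0615]
ee_rot: [3.139, 0.005, -0.013]
contact_force: [-17.7, 3.0, 13.0]
width: 0.008
finger_force: 8.9
```

Call:
servo_tool --rows '[-0.05,0,0,0,0,0,-0.15,0,0,0,0,0,-0.35,0,0,0,0,0,-0.4,0,-0.3,0,0,0,-0.4,0,-0.6,0,0,0,-0.4,0,-1,0,0,0,-0.4,0,-1,0,0,0]'

```text
time_s: 8.53
eef_pos: [0.446, 0.2542, 0.2154]
ee_rot: [-3.14, 0.002, -0.006]
contact_force: [1.8, 1.2, 0.2]
width: 0.006
finger_force: 0.0
```

Run:
```python
from seg import *
s=r.read_state(); print(np.round(s["eef_pos"],4),np.round(s["contact_force"],1))
P={n:r.camera(n) for n in("side","top")}
cv2.imwrite("pics/b.png",np.hstack([cv2.resize(P["side"]["pixels"][230:350,230:350],(400,400),interpolation=cv2.INTER_CUBIC),cv2.resize(P["top"]["pixels"][190:310,140:260],(400,400),interpolation=cv2.INTER_CUBIC)]))
for n in P:
  for k in("tab_blue","tab_red","tab_orange"):
    print(n,k,[(round(a["conf"],2),np.round(atz(ray(P[n],a["at"]),.045),3).tolist()) for a in r.mark_of(P[n],k)[:2]])
```

```text
[0.446  0.2542 0.2154] [1.8 1.2 0.2]
side tab_blue [(0.49, [0.502, 0.256, 0.045])]
side tab_red [(0.57, [0.491, 0.196, 0.045])]
side tab_orange []
top tab_blue [(0.45, [0.516, 0.254, 0.045]), (0.35, [0.633, -0.198, 0.045])]
top tab_red [(0.59, [0.495, 0.202, 0.045])]
top tab_orange [(0.77, [0.481, 0.141, 0.045]), (0.72, [0.773, -0.058, 0.045])]
```

View pics/b.png

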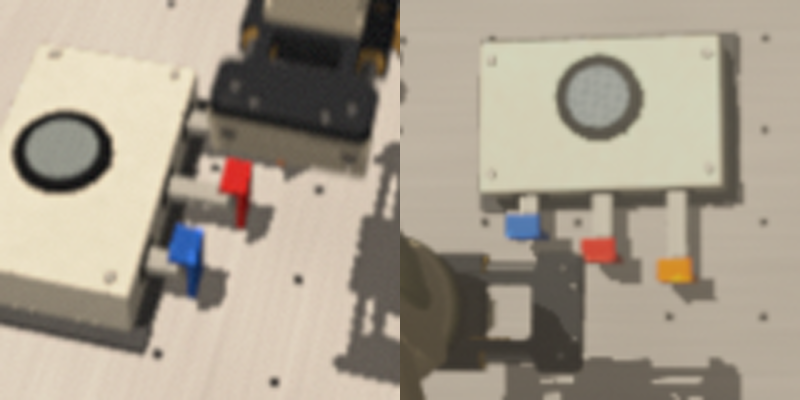

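Blue now stands close to the unit (top crop 522,227), with a gap of roughly 13 mm behind its lip against about 52 mm for orange. The firm 18 N stop agrees, and red and orange haven't moved. Next is the green button.

Call:
servo_tool --rows '[0.36,1,0,0,0,0,0.36,1,0,0,0,0,0.36,1,0,0,0,0,0.36,1,0,0,0,0,0.36,1,0,0,0,0]'

```text
time_s: 9.35
eef_pos: [0.5004, 0.0968, 0.2104]
ee_rot: [3.138, -0.014, -0.002]
contact_force: [-1.1, -0.2, -0.4]
width: 0.003
finger_force: 0.0
```

Call:
servo_tool --rows '[0.36,1,0,0,0,0,0.36,1,0,0,0,0,0.36,1,0,0,0,0,0.36,1,0,0,0,0,0.36,1,0,0,0,0]'

```text
time_s: 9.77
eef_pos: [0.5542, -0.0534, 0.2104]
ee_rot: [3.138, -0.014, -0.001]
contact_force: [1.1, -0.7, 0.2]
width: 0.009
finger_force: 0.0
```

Call:
servo_tool --rows '[0.36,1,0,0,0,0,0.36,1,0,0,0,0,0.36,1,0,0,0,0,0.36,1,0,0,0,0,0.36,1,0,0,0,0,0.36,1,0,0,0,0]'

```text
time_s: 10.27
eef_pos: [0.6064, -0.1976, 0.2098]
ee_rot: [-3.142, 0.006, 0.004]
contact_force: [0.0, 1.2, -0.2]
width: 0.011
finger_force: 0.0
```

Call:
servo_tool --rows '[0.02,0.22,0.1,0,0,0,0.02,0.22,0.3,0,0,0,0.02,0.22,0.5,0,0,0,0.02,0.22,0.5,0,0,0,0.02,0.22,0.5,0,0,0]'

```text
time_s: 10.68
eef_pos: [0.6088, -0.2264, 0.1351]
ee_rot: [-3.139, -0.003, 0.007]
contact_force: [-0.6, -0.1, 0.4]
width: 0.009
finger_force: 0.0
```

Run:
```python
from seg import *
s=r.read_state(); print(np.round(s["eef_pos"],4),np.round(s["contact_force"],1), R.from_rotvec(s["ee_rot"]).as_matrix().round(3).tolist())
P={n:r.camera(n) for n in("side","top")}
o=[]
for n,(a,b,c,d) in dict(side=(100,220,220,340),top=(150,270,300,420)).items():
    im=P[n]["pixels"].copy()
    o.append(cv2.resize(im[a:b,c:d],(400,400),interpolation=cv2.INTER_CUBIC))
cv2.imwrite("pics/c.png",np.hstack(o))
print(proj(P["side"],[.609,-.234,.082]),proj(P["side"],np.array(s["eef_pos"])-[0,0,.025]))
for c in P: print(c,[(round(a["conf"],2),np.round(np.array(a["at"])*[420,560]).tolist()) for a in r.mark_of(P[c],"button_green_top")[:2]])
```

```text
[ 0.6088 -0.2264  0.1351] [-0.6 -0.1  0.4] [[1.0, 0.002, -0.004], [0.002, -1.0, 0.002], [-0.004, -0.002, -1.0]]
[298.66920892 157.28126211] [298.22342312 150.72668506]
side [(0.59, [156.0, 296.0]), (0.51, [372.0, 200.0])]
top []
```

View pics/c.png

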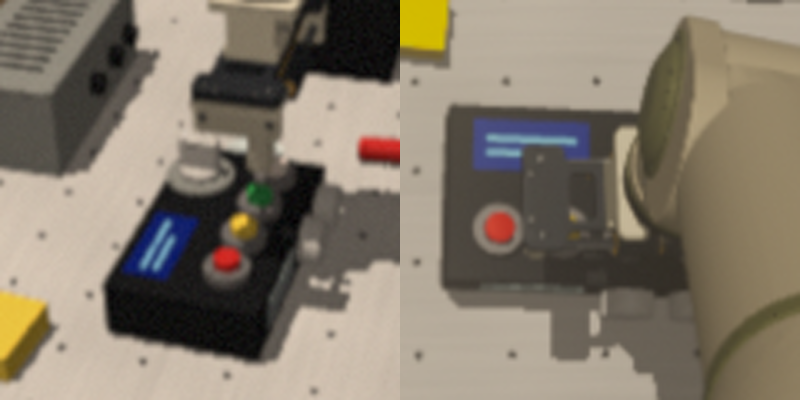

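The fingertips hang just above the green button (side crop: tips 262,172, button 260,193). I'll shift 7 mm further, approach, then press slowly.

Call:
servo_tool --rows '[0,0.045,0,0,0,0,0,0.045,0.06,0,0,0,0,0.045,0.12,0,0,0,0,0.045,0.15,0,0,0,0,0.045,0.15,0,0,0,0,0.045,0.15,0,0,0]'

```text
time_s: 11.38
eef_pos: [0.6095, -0.2354, 0.1134]
ee_rot: [-3.141, 0.0, 0.002]
contact_force: [0.6, -0.2, 0.0]
width: 0.007
finger_force: 0.0
```

Call:
servo_tool --rows '[0,0,0.015,0,0,0,0,0,0.03,0,0,0,0,0,0.045,0,0,0,0,0,0.055,0,0,0,0,0,0.055,0,0,0]'

```text
time_s: 11.8
eef_pos: [0.61, -0.2356, 0.1058]
ee_rot: [3.142, -0.0, 0.0]
contact_force: [0.6, 1.2, 2.2]
width: 0.009
finger_force: 1.1
```

Call:
servo_tool --rows '[0,0,0.01,0,0,0,0,0,0.02,0,0,0,0,0,0.03,0,0,0,0,0,0.035,0,0,0,0,0,0.035,0,0,0,0,0,0.035,0,0,0]'

```text
time_s: 12.3
eef_pos: [0.61, -0.2356, 0.1014]
ee_rot: [3.141, -0.0, 0.001]
contact_force: [-2.3, 0.6, 8.9]
width: 0.002
finger_force: 4.7
```

Call:
servo_tool --rows '[0,0,0.008,0,0,0,0,0,0.01,0,0,0,0,0,0.01,0,0,0]'

```text
time_s: 12.55
eef_pos: [0.61, -0.2356, 0.1011]
ee_rot: [3.141, -0.001, 0.001]
contact_force: [-5.5, 1.9, 21.4]
width: 0.001
finger_force: 10.6
```

Call:
servo_tool --rows '[0,0,-0.05,0,0,0,0,0,-0.15,0,0,0,0,0,-0.4,0,0,0,0,0,-0.7,0,0,0,0,0,-0.9,0,0,0,0,0,-0.9,0,0,0]'

```text
time_s: 13.05
eef_pos: [0.6126, -0.2367, 0.2409]
ee_rot: [3.139, -0.001, 0.015]
contact_force: [0.8, -2.1, 0.3]
width: 0.008
finger_force: 0.0
```

Call:
servo_tool --rows '[-1,0,0,0,0,0,-1,0,0,0,0,0,-1,0,0,0,0,0,-1,0,0,0,0,0,-1,0,0,0,0,0,-1,0,0,0,0,0]'

```text
time_s: 13.55
eef_pos: [0.4589, -0.2358, 0.2343]
ee_rot: [3.141, -0.002, 0.0]
contact_force: [1.0, 0.1, 0.7]
width: 0.004
finger_force: 0.0
```

Run:
```python
from h import *
s=r.read_state(); print(np.round(s["eef_pos"],4),np.round(s["contact_force"],1),s["time_s"])
cv2.imwrite("pics/d.png",np.hstack([r.camera("side")["pixels"][100:400,130:430],r.camera("top")["pixels"][90:390,70:480]]))
```

```text
[ 0.4589 -0.2358  0.2343] [1.  0.1 0.7] 13.55
```

View pics/d.png

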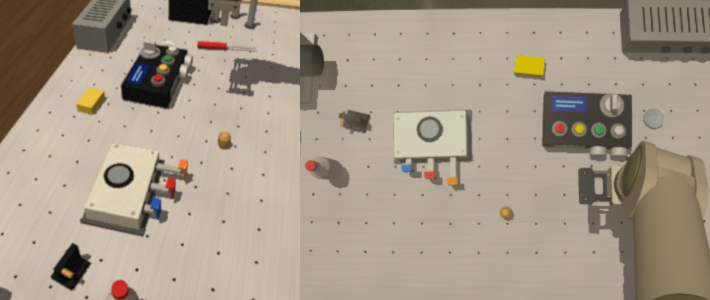

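The picture shows everything in place: blue in (407,168), bystanders undisturbed, buttons up and the arm clear.

```bash
python3 -c "
from workcell import r
print(r.close_job())"
```

```text
the job is handed in; nothing more can be done
None
```

I pushed the blue slider in to its stop (firm at about 18 N), pressed the green button to the bottom (about 21 N) and released it, moved the arm clear, and handed the job in at about 13.6 s; no verdict was returned.

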